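Set up the soldering place around a circuit board

ROBOT

A 6-joint arm with a two-finger parallel gripper is mounted at the origin on the work surface. World frame = base frame: x ahead of the robot, y to its left, z up, the work surface at z = 0. Lengths are in m, angles in rad, forces in N, time in s.
With the tool pointing down it reaches from about 0.35 to 0.775 m from the base axis. Payload 7.3 kg.
Tool frame: the origin (TCP) lies at the very end of the fingers, on their centre line; the grasp point (between the pads) lies 19 mm behind it; z points along the fingers, y is the line along which they close (so a half turn about z gives the same grasp; the last joint's range is limited). The gripper opens to 92 mm and grips with 3 to 60 N. Pads are 19 mm wide; open, the fingers measure 130 mm over their backs; the gripper's body (75 mm by 190 mm) begins 47 mm behind the grasp point.
Start: joints at [-1.347, 0.342, 1.524, -0, 1.275, -0.146], TCP at [0.19, -0.49, 0.192] pointing down, gripper open.
Joint ranges: [-2.53, 2.53], [-0.77, 2.02], [0.04, 2.7], [-1, 4.14], [0.28, 2.66], [-3.11, 3.11]. Speed limits (rad/s): [2.57, 2.57, 3.14, 3.14, 3.14, 3.14].

INTERFACE

Orientations are given as [roll, pitch, yaw] about the fixed x, y, z axes, in that order (R = Rz(yaw) Ry(pitch) Rx(roll)).
In Python, from cell import robot gives the robot as it stands.
- The arm moves only by the tool apply_moves, never from a script. Its argument "rows" is a list of rows, each an object with "xyz": the shift along the tool's x, y, z in mm, a list of three; "turn": the turn about the tool's z in rad. A call has 1 to 10 rows; each row shifts and turns the commanded pose from where the row before left it, along the tool's axes as they then stand; what a row does not reach is not made up. A row lasts 1/8 s, in which the tool goes at most 62.5 mm and 10.7 degrees, less where a joint would pass 70% of its speed; a pose out of reach is approached as far as the arm can. A call with a gripper value outside its range is refused whole. "gripper" is the opening, from 0 (shut) to 1 (fully open), set as the call begins (left out, the last holds). The fingers move at their own pace and stop on an object; "newtons" is the grip in N (left out, the last holds). Time passes only in rows, so rows that do not move let the fingers close. It gives the time, the measured TCP pose, the force and the opening at its end, in the units of the state.
- robot.observe(): the state, without advancing time (a new reading comes with each control period).
- robot.read_camera(name): name is "side" or "top" or "wrist"; returns a dict with "frame" (480x640x3 uint8, blue, green, red), "mtx" (3x3 intrinsics, pixels), "R" (3x3) and "t" (3): a world point X has camera coordinates R X + t; the wrist camera has in their place "T_tool_cam" (4x4, takes a point from camera to tool coordinates, whose origin is the TCP and whose axes are the flange's). Camera axes: x right, y down, z forward; pixel columns grow to the right and rows downward; lengths in m; the calibration is good to about 2 mm. A picture is of the moment at which its call begins: read the wrist's pose just before it. There is no depth.
- robot.hand_in(): hands the job in, once; it reports no verdict.
The state is a dict: "time": time; "qpos": joint angles; "qvel": joint speeds; "joint_efforts": joint torques, N m; "tool_pos": TCP position; "tool_rot": TCP orientation; "contact_force": force on the tool from outside, world axes, zero at the start; "torque": the same for the moment, N m; "opening": finger opening in m.
Only numpy, scipy, OpenCV 4.12 (cv2) and the standard library are available. Lean on these libraries where they do the work, as an engineer would, in place of code of your own. Each camera call takes 0.05 s, during which the arm holds its last target. There are 200 camera calls.

TASK

Get this circuit board ready for soldering: set the finned heat sink centred and square on the big black chip in the middle of the board, and the small fan centred and square on top of the heat sink. Stand the solder reel flat on the bench just left of the board holder and the flat metal paste tin just in front of the soldering-iron stand (left and front as seen from the robot, front being the robot's side), each centred on that side and about 2 cm clear of it. Leave the bottle, the jar and the screwdriver where they are.

Things in the scene. Friction and masses are not known exactly. Their poses are not given: they have to be found in the camera images.
- board_holder: fixed board holder, 110 (x) by 130 mm (y): end rails 32 mm high at y = +-65 mm (outer faces) hold a green board, top 30 mm above the bench. In its middle a black chip, 36 by 36 mm, top 34 mm above the bench; small parts up to 39 mm high near the corners (34 mm or more off centre in x and 32 in y). Origin: on the bench below the chip's centre; x away from the robot, y left, within 10 deg; z up.
- iron_stand: fixed soldering-iron stand, black base 110 by 110 by 18 mm, 60 mm high block with blue sides, iron leaning away from the robot up to 125 mm high and at most 30 mm past the far edge. Origin: centre of the base's underside, on the bench; front face at x = -55 mm; x away from the robot, y left, within 10 deg; z up. Stand and board holder may swap sides.
- heat_sink: loose aluminium heat sink, 40 by 40 mm, 25 mm high, 60 g: 5 mm base plate with seven upright fins along its x. Origin: centre of its underside; z up.
- fan: loose square cooling fan, black frame 40 by 40 mm, 12 mm thick, 25 g, lying flat, with round hub and grey blades. Origin: centre of its underside; z up.
- solder_reel: loose solder reel lying flat (hole upright), round, 52 mm diameter, 38 mm high, grey flanges top and bottom with bright solder wire between, pale label with dark hole on top, 220 g. Origin: centre of its underside; z up.
- paste_tin: loose closed flat round metal tin of tip paste, 56 mm diameter, 28 mm high, 80 g. Origin: centre of its underside; z up.
- flux_bottle: bystander: loose white plastic bottle with black cap, 36 mm diameter, 90 mm high, standing. Origin: centre of its underside. Not to be disturbed.
- jar: bystander: loose amber jar with black cap, 44 mm diameter, 60 mm high, standing. Origin: centre of its underside. Not to be disturbed.
- screwdriver: bystander: loose screwdriver, 130 mm long, lying on the bench along its x (handle to -x). Not to be disturbed.
Things that resemble listed ones, but are neither listed nor needed, are in the scene too. What is shaped like the board_holder but pink or red is not meant. Of the things shaped like the fan, the black one is meant.

How it is judged:
At the end, for the whole second after the job is handed in: Heat sink flat on the chip and fan flat on the sink: centres within 10 mm, square within 0.2 rad (any quarter turn). Reel flat on the bench at the holder's +y side, tin at the stand's -x side: gap 5 to 35 mm, centred within 15 mm. All upright (0.12 rad), released, at rest (horizontal distance between heat_sink and board_holder below 0.01 m and z of heat_sink in the frame of board_holder between 0.031 and 0.038 m and (angle between the x axis of heat_sink and the x axis of board_holder, either way round below 0.2 rad or angle between the x axis of heat_sink and the y axis of board_holder, either way round below 0.2 rad) and horizontal distance between fan and heat_sink below 0.01 m and z of fan in the frame of heat_sink between 0.022 and 0.029 m and (angle between the x axis of fan and the x axis of heat_sink, either way round below 0.2 rad or angle between the x axis of fan and the y axis of heat_sink, either way round below 0.2 rad) and y of solder_reel in the frame of board_holder between 0.096 and 0.126 m and x of solder_reel in the frame of board_holder between -0.015 and 0.015 m and height (world z) of each of solder_reel, paste_tin below 0.006 m and x of paste_tin in the frame of iron_stand between -0.118 and -0.088 m and y of paste_tin in the frame of iron_stand between -0.015 and 0.015 m and angle between each of heat_sink, fan, solder_reel, paste_tin's own z axis and vertical below 0.12 rad and linear speed of each of heat_sink, fan, solder_reel, paste_tin below 0.02 m/s and angular speed of each of heat_sink, fan, solder_reel, paste_tin below 0.2 rad/s); the robot touches nothing.
It fails at once if the flux bottle is pushed more than 20 mm or knocked over (distance of flux_bottle from where it was at the start of the episode above 0.02 m or angle between flux_bottle's own z axis and vertical above 0.5 rad).
It fails at once if the amber jar is pushed more than 20 mm or knocked over (distance of jar from where it was at the start of the episode above 0.02 m or angle between jar's own z axis and vertical above 0.5 rad).
It fails at once if the screwdriver is pushed more than 20 mm (distance of screwdriver from where it was at the start of the episode above 0.02 m).
It also fails if it takes over 106 s, if anything falls off the work surface, if the arm or the gripper's body presses on something with over 40 N, if the wrist force passes 120 N, or if a joint passes its speed limit or range.

## Working session

There is one attempt and no reset: what is moved stays moved. The work goes in short steps, Python scripts to look and compute and a tool call to move; the robot and the scene stay as the last step left them, time stands still between calls to the robot, and variables do not carry over. Pictures are saved under pics/ and viewed, on a budget of 14 in all, crops included, one or two more only if the job needs it, and the job is handed in when it is done.

Besides the shell and the picture viewer there is one more tool, called after ">>>" in YAML: its name, and indented under it one key for each argument. apply_moves: Moves the arm, as the interface text tells. Its arguments: {"type":"object","properties":{"rows":{"type":"array"},"gripper":{"type":"number"},"newtons":{"type":"number"}},"required":["rows"]}

```bash
ls; mkdir -p pics; cat > h.py <<'E'
import numpy as np, cv2, json
from scipy.spatial.transform import Rotation as Ro
from cell import robot
def cam(n):
    s=robot.observe(); c=robot.read_camera(n)
    if n=='wrist':
        Rt=Ro.from_euler('xyz',s['tool_rot']).as_matrix(); T=np.eye(4);T[:3,:3]=Rt;T[:3,3]=s['tool_pos']
        W=T@c['T_tool_cam']; c['R']=W[:3,:3].T; c['t']=-c['R']@W[:3,3]
    return c
def ray(c,px,z):
    d=c['R'].T@np.linalg.solve(c['mtx'],[px[0],px[1],1.]); o=-c['R'].T@c['t']
    return o+d*(z-o[2])/d[2]
def proj(c,X):
    p=c['mtx']@(c['R']@np.array(X,float)+c['t']); return p[:2]/p[2]
E
python3 - <<'E'
from h import *
print(robot.observe())
for n in ['top','side','wrist']:
    c=cam(n); cv2.imwrite(f'pics/{n}0.png',c['frame']); print(n,-c['R'].T@c['t'],c['mtx'][0,0],c.get('T_tool_cam'))
    np.save(f'{n}0.npy',c,allow_pickle=True)
E
```

```text
pics
{'time': 0.0, 'qpos': array([-1.34698194e+00,  3.42734194e-01,  1.52504986e+00,  8.35036741e-06,
        1.27538921e+00, -1.45986590e-01]), 'qvel': array([-1.47280623e-03,  7.58210713e-04, -7.24135928e-04,  8.73932675e-04,
        6.38072921e-04, -2.90959610e-05]), 'joint_efforts': array([-1.18080094e-03, -4.31246817e+01, -2.44216669e+01,  7.16469996e-02,
        5.60376188e-02, -1.21713188e-04]), 'tool_pos': array([ 0.1896745 , -0.48903168,  0.19172759]), 'tool_rot': array([-3.14003002e+00, -2.37828624e-04,  3.69798351e-01]), 'contact_force': array([-0.69172728,  0.78444556,  0.25589473]), 'torque': array([ 0.00079369, -0.0083047 ,  0.02086252]), 'opening': 0.09202923286958284}
top [0.32471785 0.0483642  1.33409804] 583.2422015788809 None
side [-0.07440147  0.64690305  0.68611307] 437.02969028251783 None
wrist [ 0.25666878 -0.464322    0.38361942] 406.0069906786499 [[ 2.65848142e-04 -9.63521579e-01 -2.67630522e-01  7.14528221e-02]
 [ 9.99999965e-01  2.54067843e-04  7.86467947e-05  8.30837952e-04]
 [-7.78157422e-06 -2.67630534e-01  9.63521612e-01 -1.91776724e-01]
 [ 0.00000000e+00  0.00000000e+00  0.00000000e+00  1.00000000e+00]]
```

View pics/top0.png

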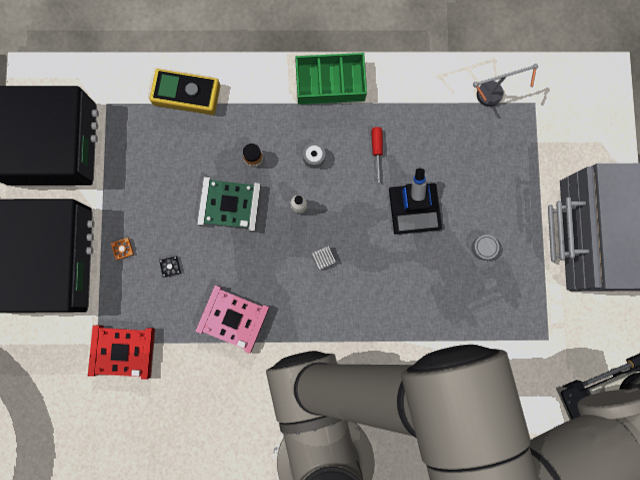

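View pics/side0.png

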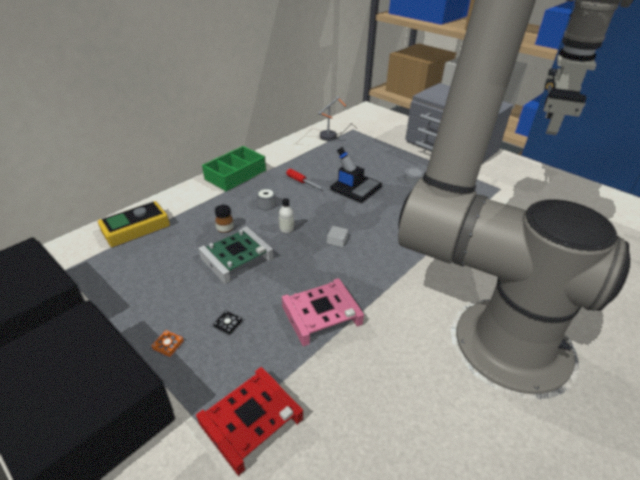

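Top view: the candidates are fans, black (170,266) against orange (122,248), and holders, green (229,204) against pink (233,319) and red (121,352). The tin is the flat disc at (487,247), the reel is at (314,155) and the sink is the finned block at (324,258). The stand is at (415,208), the bottle at (299,205) and the jar at (252,155). By the description I choose the black fan and the green holder. Next come the measurements and one close crop.

```bash
python3 - <<'E'
from h import *
c=np.load('top0.npy',allow_pickle=True).item(); f=c['frame']
for n,p,z in [('holder',(229,204),.034),('fan',(170,266),.012),('sink',(324,258),.025),('reel',(314,155),.038),('tin',(487,247),.028),('standbase',(415,208),.018),('bottle',(299,202),.09),('jar',(252,152),.06),('screw',(378,150),.01)]:
    print(n,ray(c,p,z).round(3))
# green board rect, stand base black corners
hsv=cv2.cvtColor(f,cv2.COLOR_BGR2HSV)
m=cv2.inRange(hsv,(65,60,30),(95,255,200)); m[:175]=0; m[240:]=0; m[:,:190]=0; m[:,275:]=0
m=cv2.morphologyEx(m,cv2.MORPH_CLOSE,np.ones((15,15)))
r=cv2.minAreaRect(max(cv2.findContours(m,0,2)[0],key=cv2.contourArea)); print(r)
P=np.array([ray(c,q,.03)[:2] for q in cv2.boxPoints(r)]);print('board',P.round(3),P.mean(0))
crops=[f[y-45:y+45,x-60:x+60] for x,y in [(229,204),(150,260),(324,245),(425,205)]]
b=[cv2.resize(k,(400,300),interpolation=cv2.INTER_CUBIC) for k in crops]
cv2.imwrite('pics/crop.png',np.vstack([np.hstack(b[:2]),np.hstack(b[2:])]))
E
```

```text
holder [0.568 0.212 0.034]
fan [0.43  0.346 0.012]
sink [ 0.445 -0.002  0.025]
reel [0.68  0.019 0.038]
tin [ 0.467 -0.371  0.028]
standbase [ 0.559 -0.213  0.018]
bottle [0.561 0.053 0.09 ]
jar [0.681 0.158 0.06 ]
screw [ 0.699 -0.132  0.01 ]
((228.27151489257812, 203.64671325683594), (44.703407287597656, 43.55716323852539), 6.581944465637207)
board [[0.526 0.269]
 [0.626 0.259]
 [0.613 0.158]
 [0.514 0.169]] [0.56993637 0.21383436]
```

View pics/crop.png

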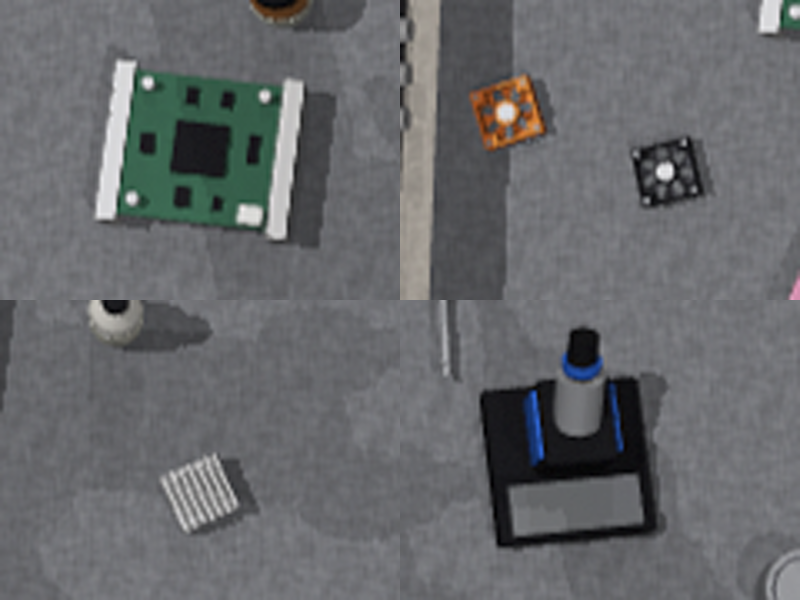

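The crop shows the black fan at (665,172) and the orange one at (507,112). The sink's fins run about 0.46 rad, the green holder's yaw is about -0.11 and the stand's about +0.09, with its base centred near pixel (415.5,208.5). I start with the tin.

>>> apply_moves:
  rows:
    - {"xyz":[43,-1,5],"turn":0}
    - {"xyz":[43,-1,5],"turn":0}
    - {"xyz":[43,-2,5],"turn":0}
    - {"xyz":[43,-2,5],"turn":0}
    - {"xyz":[43,-2,5],"turn":0}
    - {"xyz":[43,-1,5],"turn":0}
    - {"xyz":[43,-1,5],"turn":0}
    - {"xyz":[0,0,0],"turn":0.13}
    - {"xyz":[0,0,0],"turn":0.13}
    - {"xyz":[0,0,0],"turn":0}
  gripper: 1
  newtons: 15

```text
time: 1.4
tool_pos: [0.4668, -0.3712, 0.157]
tool_rot: [-3.141, 0.0, 0.111]
contact_force: [-0.3, 0.5, -0.1]
opening: 0.0914
```

```bash
cat >> h.py <<'E'
def go(x,y,z=None,yaw=None):
    "shift in tool mm at present yaw, then the turn"
    s=robot.observe(); p=s['tool_pos']; w=s['tool_rot'][2]; dx,dy=x-p[0],y-p[1]
    print('pos',p.round(4),'yaw',round(w,3),'t',round(s['time'],2),'-> shift mm',[round(1e3*v,1) for v in (np.cos(w)*dx+np.sin(w)*dy, np.sin(w)*dx-np.cos(w)*dy, 0 if z is None else p[2]-z)],'turn',None if yaw is None else round(w-yaw,3))
def snap(name):
    c=cam('wrist'); np.save(name+'.npy',c,allow_pickle=True); cv2.imwrite(f'pics/{name}.png',c['frame']); return c
E
python3 - <<'E'
from h import *
c=snap('tin1')
for X in [(.467,-.371,.028)]: print(proj(c,X))
print(robot.observe()['tool_pos'],robot.observe()['tool_rot'])
E
```

```text
[317.89584536 212.09988329]
[ 0.46668922 -0.37130009  0.15715012] [-3.14121721e+00  3.68568562e-04  1.12460907e-01]
```

View pics/tin1.png

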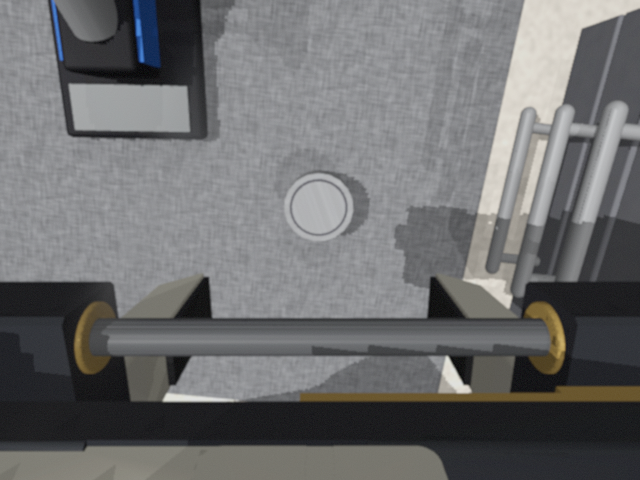

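The tin's lid is centred at (319,206), and the stand's front top edge runs from (70,135) to (205,137).

```bash
python3 - <<'E'
from h import *
c=np.load('tin1.npy',allow_pickle=True).item()
t=ray(c,(319,206.5),.028); print('tin',t)
a,b=ray(c,(70,135),.018),ray(c,(205,137),.018); print(a,b,np.linalg.norm(a-b))
d=(a-b)[:2]/np.linalg.norm((a-b)[:2]); n=np.array([d[1],-d[0]]); print('xaxis',n,'yaw',np.arctan2(n[1],n[0]),'centre',(a+b)[:2]/2+.055*n,'target',(a+b)[:2]/2-.048*n)
go(t[0],t[1],.006)
E
```

```text
tin [ 0.47168532 -0.37137433  0.028     ]
[ 0.50504493 -0.16906744  0.018     ] [ 0.51540334 -0.27546124  0.018     ] 0.10689685860958666
xaxis [0.99529402 0.096901  ] yaw 0.0970532925667341 centre [ 0.56496531 -0.21693478] target [ 0.46245002 -0.22691559]
pos [ 0.4667 -0.3713  0.1572] yaw 0.112 t 1.45 -> shift mm [np.float64(5.0), np.float64(0.6), np.float64(151.2)] turn None
```

>>> apply_moves:
  rows:
    - {"xyz":[5,0,40],"turn":0}
    - {"xyz":[0,0,40],"turn":0}
    - {"xyz":[0,0,40],"turn":0}
    - {"xyz":[0,0,20],"turn":0}
    - {"xyz":[0,0,11],"turn":0}

```text
time: 2.08
tool_pos: [0.4712, -0.3706, 0.0052]
tool_rot: [-3.14, 0.001, 0.111]
contact_force: [0.3, -0.3, -0.3]
opening: 0.0914
```

>>> apply_moves:
  rows:
    - {"xyz":[0,0,0],"turn":0}
    - {"xyz":[0,0,0],"turn":0}
    - {"xyz":[0,0,0],"turn":0}
    - {"xyz":[0,0,0],"turn":0}
    - {"xyz":[0,0,0],"turn":0}
    - {"xyz":[0,0,0],"turn":0}
  gripper: 0
  newtons: 15

```text
time: 2.82
tool_pos: [0.4718, -0.3709, 0.0065]
tool_rot: [3.141, -0.0, 0.11]
contact_force: [-0.8, -0.6, 0.5]
opening: 0.0363
```

```bash
python3 - <<'E'
from h import *
print(robot.observe()['opening'],robot.observe()['contact_force']); go(.4625,-.227)
E
```

```text
0.036345833710088 [-0.8386181  -0.63229722  0.48148792]
pos [ 0.4718 -0.3709  0.0065] yaw 0.11 t 2.83 -> shift mm [np.float64(6.5), np.float64(-144.0), 0.0] turn None
```

```bash
python3 - <<'E'
from h import *
print(robot.observe()['opening'])
snap('tin2')
E
```

```text
0.036345833710088
```

View pics/tin2.png

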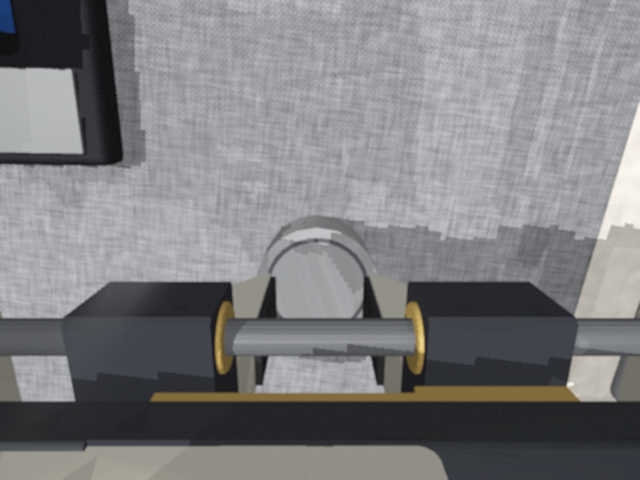

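```bash
python3 - <<'E'
from h import *
c=np.load('tin2.npy',allow_pickle=True).item()
for p,z in [((316,218),0.0),((316,241),.028),((316,228),.028)]: print(p,z,ray(c,p,z))
s=robot.observe(); print(s['tool_pos'],s['opening'])
E
```

```text
(316, 218) 0.0 [ 0.49611859 -0.36753881  0.        ]
(316, 241) 0.028 [ 0.49247811 -0.36814009  0.028     ]
(316, 228) 0.028 [ 0.49832775 -0.36750569  0.028     ]
[ 0.47180357 -0.37090126  0.00646779] 0.032294326903350885
```

```bash
python3 - <<'E'
from h import *
c=np.load('tin2.npy',allow_pickle=True).item()
K,T=c['mtx'],np.linalg.inv(c['T_tool_cam'])
for X in [(0,.017,0),(0,-.017,0),(.0095,.017,0),(-.0095,.017,0),(.0095,.017,-.04),(-.0095,.017,-.04),(.028,0,-.022)]:
    p=K@(T@np.r_[X,1])[:3]; print(X,(p/p[2])[:2].round(0))
s=robot.observe(); print(s['opening'],s['contact_force'],s['joint_efforts'],s['time'])
c=snap('tin3')
f=c['frame'][200:400,200:440]; cv2.imwrite('pics/tin3c.png',cv2.resize(f,None,fx=3,fy=3))
E
```

```text
(0, 0.017, 0) [351. 269.]
(0, -0.017, 0) [283. 269.]
(0.0095, 0.017, 0) [352. 251.]
(-0.0095, 0.017, 0) [351. 286.]
(0.0095, 0.017, -0.04) [359. 281.]
(-0.0095, 0.017, -0.04) [358. 324.]
(0.028, 0, -0.022) [317. 225.]
0.032294326903350885 [ 0.18568949 -0.54358561  0.18750477] [ 2.16854045e-03 -5.43403459e+01 -1.96676230e+01  6.99025509e-02
 -2.14501773e-02 -3.96692776e-04] 2.875
```

View pics/tin3c.png

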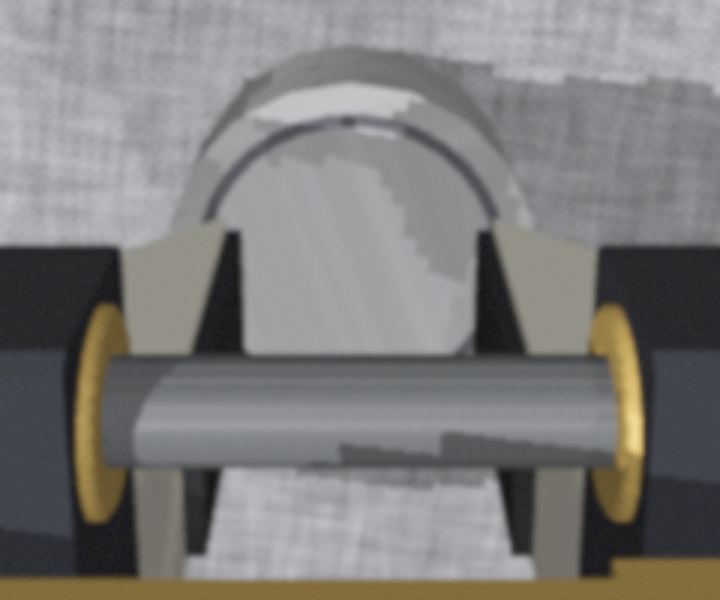

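>>> apply_moves:
  rows:
    - {"xyz":[0,0,0],"turn":0}
    - {"xyz":[0,0,0],"turn":0}

```text
time: 3.18
tool_pos: [0.4718, -0.3708, 0.0064]
tool_rot: [3.142, 0.0, 0.11]
contact_force: [0.4, -0.1, 0.3]
opening: 0.0086
```

```bash
python3 - <<'E'
from h import *
print(robot.observe()['opening'])
c=snap('tin4')
cv2.imwrite('pics/tin4c.png',cv2.resize(c['frame'][200:400,200:440],None,fx=3,fy=3))
c=cam('side');c0=np.load('side0.npy',allow_pickle=True).item()
p=proj(c,(.47,-.371,.02)).astype(int);print(p)
E
```

```text
0.008576563989170833
[415 173]
```

View pics/tin4c.png

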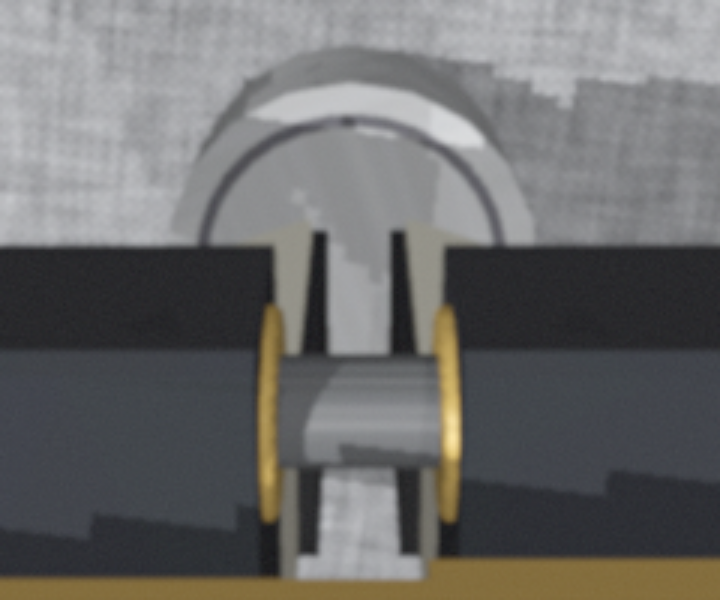

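```bash
python3 - <<'E'
from h import *
c=cam('side'); t=cam('top')
s=robot.observe();print(proj(c,s['tool_pos']),proj(t,s['tool_pos']))
x,y=proj(c,s['tool_pos']).astype(int)
a=c['frame'][y-50:y+25,x-50:x+50]
x,y=proj(t,s['tool_pos']).astype(int)
b=t['frame'][y-40:y+35,x-50:x+50]
cv2.imwrite('pics/st.png',np.hstack([cv2.resize(k,(400,300),interpolation=2) for k in(a,b)]))
E
```

```text
[413.77460053 177.75270771] [483.75705728 246.07410807]
```

View pics/st.png

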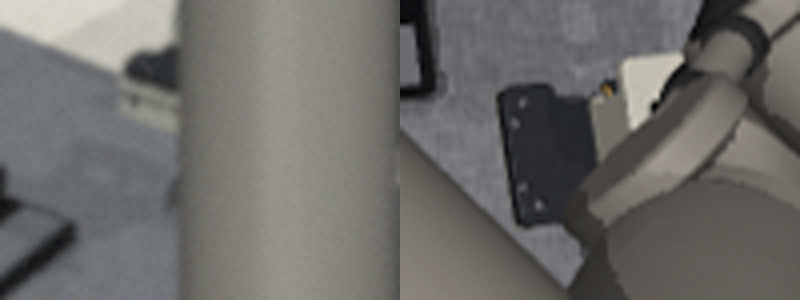

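The arm hides the tin in the side view (left half) and the gripper hides it in the top view (right half). I feel downward gently for the true height.

>>> apply_moves:
  rows:
    - {"xyz":[0,0,2],"turn":0}
    - {"xyz":[0,0,2],"turn":0}
    - {"xyz":[0,0,0],"turn":0}

```text
time: 3.75
tool_pos: [0.4716, -0.3707, 0.0021]
tool_rot: [-3.141, 0.0, 0.11]
contact_force: [-0.5, -0.1, 0.3]
opening: 0.0005
```

>>> apply_moves:
  rows:
    - {"xyz":[0,0,2],"turn":0}
    - {"xyz":[0,0,1],"turn":0}
    - {"xyz":[0,0,0],"turn":0}

```text
time: 4.12
tool_pos: [0.4717, -0.3708, -0.0007]
tool_rot: [-3.141, 0.0, 0.11]
contact_force: [-0.4, -0.1, 0.3]
opening: 0.0007
```

>>> apply_moves:
  rows:
    - {"xyz":[0,0,2],"turn":0}
    - {"xyz":[0,0,2],"turn":0}
    - {"xyz":[0,0,0],"turn":0}

```text
time: 4.5
tool_pos: [0.4717, -0.3708, -0.0048]
tool_rot: [-3.141, 0.0, 0.11]
contact_force: [-0.3, -0.1, -0.4]
opening: 0.0003
```

```bash
python3 - <<'E'
from h import *
s=robot.observe(); print(s['tool_pos'],s['contact_force'],s['qpos'])
E
```

```text
[ 0.47166831 -0.37075897 -0.00480293] [-0.30509434 -0.05255211 -0.40904268] [-7.93860593e-01  6.87074163e-01  1.53343435e+00 -2.84667183e-05
  9.21480289e-01  6.67177876e-01]
```

>>> apply_moves:
  rows:
    - {"xyz":[0,0,2],"turn":0}
    - {"xyz":[0,0,2],"turn":0}
    - {"xyz":[0,0,0],"turn":0}

```text
time: 4.88
tool_pos: [0.472, -0.3711, -0.0061]
tool_rot: [3.14, -0.001, 0.11]
contact_force: [-4.8, 4.4, 18.3]
opening: 0.0004
```

>>> apply_moves:
  rows:
    - {"xyz":[0,0,2],"turn":0}
    - {"xyz":[0,0,2],"turn":0}
    - {"xyz":[0,0,0],"turn":0}

```text
time: 5.25
tool_pos: [0.4721, -0.3712, -0.0063]
tool_rot: [3.139, -0.002, 0.11]
contact_force: [-11.9, 10.3, 45.1]
opening: 0.0001
```

>>> apply_moves:
  rows:
    - {"xyz":[0,0,-10],"turn":0}
    - {"xyz":[0,0,-40],"turn":0}
    - {"xyz":[0,0,-50],"turn":0}
    - {"xyz":[0,0,0],"turn":0}

```text
time: 5.75
tool_pos: [0.4739, -0.3729, 0.0917]
tool_rot: [3.135, -0.005, 0.11]
contact_force: [0.5, 0.6, -0.3]
opening: 0.0006
```

```bash
python3 - <<'E'
from h import *
c=snap('tin5'); s=robot.observe(); print(s['tool_pos'],s['contact_force'])
t=cam('top'); np.save('top1.npy',t,allow_pickle=True)
x,y=487,247
cv2.imwrite('pics/t5.png',np.hstack([c['frame'],cv2.resize(t['frame'][y-60:y+60,x-20:x+20],(160,480))]))
E
```

```text
[ 0.47264769 -0.37169849  0.08916491] [-0.53289085  0.19688357 -0.9366922 ]
```

View pics/t5.png

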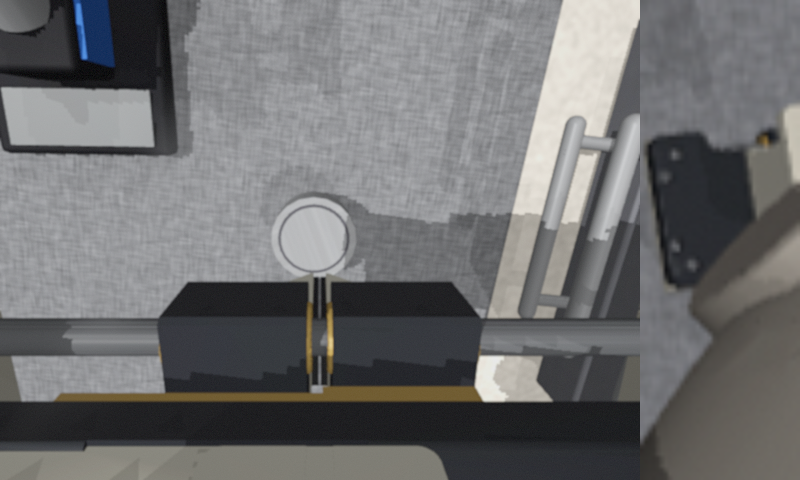

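```bash
python3 - <<'E'
from h import *
t=np.load('top0.npy',allow_pickle=True).item()
a,b=ray(t,(394.4,233.5),.018),ray(t,(441.5,229),.018);print('top stand',a,b,np.linalg.norm(a-b)); print('top tin',ray(t,(487,247),.028))
for n in ['tin1','tin5']:
    c=np.load(n+'.npy',allow_pickle=True).item(); g=cv2.GaussianBlur(c['frame'],(5,5),0)
    hsv=cv2.cvtColor(g,cv2.COLOR_BGR2HSV)
    h=cv2.HoughCircles(cv2.cvtColor(g,cv2.COLOR_BGR2GRAY)[150:300,220:420],cv2.HOUGH_GRADIENT,1,100,param1=80,param2=15,minRadius=28,maxRadius=46); print(n,h)
    u,v,r=h[0][0]; u+=220; v+=150
    for B in (0,.01,.02,.034):
        d=dict(c); C=-c['R'].T@c['t']+[0,0,B]; d['t']=-c['R']@C
        q=ray(d,(u,v),.028); w=np.linalg.norm(ray(d,(u+r,v),.028)-ray(d,(u-r,v),.028))
        o=[q.round(4),w.round(4)]
        if n=='tin1': A,Bb=ray(d,(70,135),.018),ray(d,(205,137),.018); o+=[A.round(3),Bb.round(3),np.linalg.norm(A-Bb).round(4)]
        print(B,*o)
E
```

```text
top stand [ 0.50070992 -0.16358543  0.018     ] [ 0.51041919 -0.27185383  0.018     ] 0.10870287743046961
top tin [ 0.4672223  -0.37133008  0.028     ]
tin1 [[[98.5 56.5 28.9]]]
0 [ 0.4716 -0.371   0.028 ] 0.0466 [ 0.505 -0.169  0.018] [ 0.515 -0.275  0.018] 0.1069
0.01 [ 0.4696 -0.3712  0.028 ] 0.048 [ 0.504 -0.163  0.018] [ 0.515 -0.273  0.018] 0.1101
0.02 [ 0.4675 -0.3714  0.028 ] 0.0495 [ 0.503 -0.157  0.018] [ 0.514 -0.27   0.018] 0.1134
0.034 [ 0.4646 -0.3717  0.028 ] 0.0515 [ 0.502 -0.149  0.018] [ 0.513 -0.266  0.018] 0.1179
tin5 [[[93.5 87.5 32.2]]]
0 [ 0.4718 -0.3708  0.028 ] 0.0422
0.01 [ 0.469 -0.371  0.028] 0.0438
0.02 [ 0.4661 -0.3712  0.028 ] 0.0455
0.034 [ 0.4622 -0.3716  0.028 ] 0.0478
```

The picture shows the tin at (314,237), unmoved, and the closed fingertips at row 277. The reported TCP lies well below the real fingertips:
- **Fingertip pixels:** in tin1 the open tips span 224 px for a 91 mm gap, so they sit about 35 mm nearer the camera than the stated TCP.
- **Contact:** the tips touched the 28 mm lid at a reported z of -5.5 mm.

So the real tip height is about the reported z + 34 mm, and I aim with that.

>>> apply_moves:
  rows:
    - {"xyz":[-3,0,5],"turn":0}
    - {"xyz":[0,0,5],"turn":0}
    - {"xyz":[0,0,5],"turn":0}
    - {"xyz":[0,0,5],"turn":0}
    - {"xyz":[0,0,10],"turn":0}
    - {"xyz":[0,0,15],"turn":0}
    - {"xyz":[0,0,20],"turn":0}
    - {"xyz":[0,0,20],"turn":0}
    - {"xyz":[0,0,16],"turn":0}
    - {"xyz":[0,0,12],"turn":0}
  gripper: 0.85

```text
time: 7.1
tool_pos: [0.4685, -0.371, -0.0268]
tool_rot: [-3.141, 0.001, 0.11]
contact_force: [0.2, -0.3, 0.5]
opening: 0.0784
```

>>> apply_moves:
  rows:
    - {"xyz":[0,0,4],"turn":0}
    - {"xyz":[0,0,0],"turn":0}
    - {"xyz":[0,0,0],"turn":0}
    - {"xyz":[0,0,0],"turn":0}
    - {"xyz":[0,0,0],"turn":0}
  gripper: 0
  newtons: 15

```text
time: 7.72
tool_pos: [0.4691, -0.3715, -0.029]
tool_rot: [3.141, -0.001, 0.11]
contact_force: [0.1, -0.6, 1.4]
opening: 0.055
```

```bash
python3 - <<'E'
from h import *
print(robot.observe()['opening'],robot.observe()['contact_force']); go(.4605,-.226)
E
```

```text
0.054974843418342856 [ 0.06796863 -0.64417887  1.43838869]
pos [ 0.4691 -0.3715 -0.029 ] yaw 0.11 t 7.72 -> shift mm [np.float64(7.4), np.float64(-145.5), 0.0] turn None
```

>>> apply_moves:
  rows:
    - {"xyz":[0,0,0],"turn":0}
    - {"xyz":[0,0,-15],"turn":0}
    - {"xyz":[1,-20,-15],"turn":0}
    - {"xyz":[2,-35,0],"turn":0}
    - {"xyz":[2,-35,0],"turn":0}
    - {"xyz":[2,-35,0],"turn":0}
    - {"xyz":[0,-20,10],"turn":0}
    - {"xyz":[0,0,12],"turn":0}
    - {"xyz":[0,0,6],"turn":0}
    - {"xyz":[0,0,0],"turn":0}

```text
time: 8.98
tool_pos: [0.4598, -0.2272, -0.028]
tool_rot: [-3.141, 0.0, 0.109]
contact_force: [-0.2, -0.6, -1.0]
opening: 0.0553
```

```bash
python3 - <<'E'
from h import *
print(robot.observe()['opening'],robot.observe()['contact_force']); go(.4605,-.226,-.029)
E
```

```text
0.05531470335348554 [-0.15780681 -0.58740676 -1.02344743]
pos [ 0.4598 -0.2272 -0.028 ] yaw 0.109 t 8.97 -> shift mm [np.float64(0.9), np.float64(-1.1), np.float64(1.0)] turn None
```

>>> apply_moves:
  rows:
    - {"xyz":[0,0,1.5],"turn":0}
    - {"xyz":[0,0,0],"turn":0}
    - {"xyz":[0,0,0],"turn":0}
    - {"xyz":[0,0,0],"turn":0}
    - {"xyz":[0,0,-15],"turn":0}
    - {"xyz":[0,0,-40],"turn":0}
    - {"xyz":[0,0,-40],"turn":0}
  gripper: 0.8

```text
time: 9.85
tool_pos: [0.4598, -0.2262, 0.0679]
tool_rot: [3.141, -0.0, 0.11]
contact_force: [0.8, -1.0, 0.4]
opening: 0.0734
```

>>> apply_moves:
  rows:
    - {"xyz":[2,-45,-5],"turn":0}
    - {"xyz":[2,-45,-5],"turn":0}
    - {"xyz":[2,-45,-5],"turn":0}
    - {"xyz":[1,-45,0],"turn":0}
    - {"xyz":[1,-45,0],"turn":0}
    - {"xyz":[0,0,0],"turn":-0.18}
    - {"xyz":[0,0,0],"turn":-0.17}
    - {"xyz":[0,0,0],"turn":0}

```text
time: 10.85
tool_pos: [0.4434, -0.0016, 0.0818]
tool_rot: [3.141, -0.001, 0.459]
contact_force: [0.2, 0.4, 0.1]
opening: 0.0734
```

```bash
cat >> h.py <<'E'
_cam=cam
def cam(n):
    c=_cam(n)
    if n=='wrist': c['t']=c['t']-c['R']@np.array([0,0,.007])
    return c
E
python3 - <<'E'
from h import *
c=snap('sink1'); print(proj(c,(.445,-.002,.025)),robot.observe()['tool_pos'],robot.observe()['tool_rot'])
E
```

```text
[319.48144358 231.97799099] [ 0.44337817 -0.0017763   0.08162805] [ 3.14087125e+00 -8.18127787e-04  4.56427489e-01]
```

View pics/sink1.png

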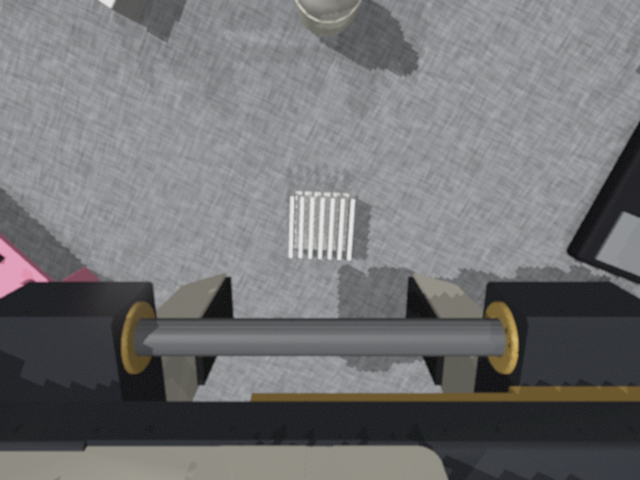

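The sink lies square in view, its top corners at about (290,196), (355,199), (354,261) and (289,258).

```bash
python3 - <<'E'
from h import *
c=np.load('sink1.npy',allow_pickle=True).item()
P=np.array([ray(c,p,.025)[:2] for p in [(290,196),(355,199),(354,261),(289,258)]]); print(P,np.linalg.norm(np.roll(P,-1,0)-P,axis=1))
v=(P[0]-P[3]+P[1]-P[2]); w=P[0]-P[1]+P[3]-P[2]; print(np.arctan2(v[1],v[0]),np.arctan2(-w[0],w[1]))
yaw=.5*(np.arctan2(v[1],v[0])+np.arctan2(-w[0],w[1]))
m=P.mean(0);print(m); go(m[0],m[1],-.027,yaw)
E
```

```text
[[ 0.45798482  0.02537095]
 [ 0.47460808 -0.0126591 ]
 [ 0.43721738 -0.03149013]
 [ 0.4199624   0.00821615]] [0.04150443 0.04186492 0.04329345 0.04171321]
0.4452276432782571 0.41099084339961106
[ 0.44744317 -0.00264053]
pos [ 0.4434 -0.0018  0.0816] yaw 0.456 t 10.9 -> shift mm [np.float64(3.3), np.float64(2.6), np.float64(108.6)] turn 0.028
```

>>> apply_moves:
  rows:
    - {"xyz":[3,2.5,20],"turn":0.03}
    - {"xyz":[0,0,35],"turn":0}
    - {"xyz":[0,0,30],"turn":0}
    - {"xyz":[0,0,17],"turn":0}
    - {"xyz":[0,0,9.5],"turn":0}
    - {"xyz":[0,0,0],"turn":0}

```text
time: 11.65
tool_pos: [0.4469, -0.0028, -0.0307]
tool_rot: [-3.141, 0.001, 0.428]
contact_force: [0.0, 0.1, -0.1]
opening: 0.0735
```

>>> apply_moves:
  rows:
    - {"xyz":[0,0,0],"turn":0}
    - {"xyz":[0,0,0],"turn":0}
    - {"xyz":[0,0,0],"turn":0}
    - {"xyz":[0,0,0],"turn":0}
    - {"xyz":[0,0,0],"turn":0}
    - {"xyz":[0,0,0],"turn":0}
  gripper: 0
  newtons: 12

```text
time: 12.4
tool_pos: [0.4471, -0.0027, -0.0304]
tool_rot: [3.141, -0.0, 0.43]
contact_force: [-0.4, 0.6, 5.8]
opening: 0.0399
```

```bash
python3 - <<'E'
from h import *
print(robot.observe()['opening'],robot.observe()['contact_force']); go(.569,.213,.08,-.11)
E
```

```text
0.039859693475417214 [-0.41157938  0.59954637  5.79373482]
pos [ 0.4471 -0.0027 -0.0304] yaw 0.43 t 12.4 -> shift mm [np.float64(200.7), np.float64(-145.3), np.float64(-110.4)] turn 0.54
```

>>> apply_moves:
  rows:
    - {"xyz":[0,0,-20],"turn":0}
    - {"xyz":[0,0,-45],"turn":0}
    - {"xyz":[0,0,-45],"turn":0}
    - {"xyz":[32,-29,0],"turn":0}
    - {"xyz":[32,-29,0],"turn":0}
    - {"xyz":[32,-29,0],"turn":0}
    - {"xyz":[32,-29,0],"turn":0}
    - {"xyz":[32,-29,0],"turn":0}

```text
time: 13.4
tool_pos: [0.5322, 0.1971, 0.0789]
tool_rot: [3.141, 0.001, 0.43]
contact_force: [0.1, -0.3, -0.4]
opening: 0.0399
```

>>> apply_moves:
  rows:
    - {"xyz":[0,0,0],"turn":0.18}
    - {"xyz":[0,0,0],"turn":0.18}
    - {"xyz":[0,0,0],"turn":0.18}
    - {"xyz":[0,0,0],"turn":0}
    - {"xyz":[0,0,0],"turn":0}

```text
time: 14.02
tool_pos: [0.5319, 0.1957, 0.0792]
tool_rot: [3.141, 0.0, -0.107]
contact_force: [0.1, 0.1, -1.4]
opening: 0.04
```

```bash
python3 - <<'E'
from h import *
c=snap('hold1'); print(proj(c,(.569,.213,.034)),robot.observe()['tool_pos'],robot.observe()['tool_rot'],robot.observe()['opening'])
E
```

```text
[282.47838884 183.77130988] [0.53191729 0.1957215  0.07923547] [ 3.14141334e+00  2.17873263e-04 -1.07440161e-01] 0.04000614919218593
```

View pics/hold1.png

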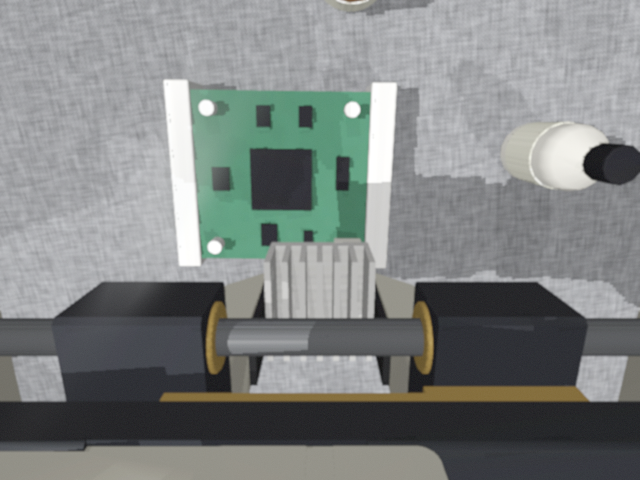

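The held sink is square in the jaws. The chip's corners are at about (250,149), (311,149), (312,209) and (252,210), so its centre is (281.5,179.5).

```bash
python3 - <<'E'
from h import *
c=np.load('hold1.npy',allow_pickle=True).item()
P=np.array([ray(c,p,.034)[:2] for p in [(250,149),(311,149),(312,209),(252,210)]])
v=(P[0]-P[3]+P[1]-P[2]); w=P[0]-P[1]+P[3]-P[2]; y1,y2=np.arctan2(v[1],v[0]),np.arctan2(-w[0],w[1]); m=P.mean(0)
print(m,y1,y2,np.linalg.norm(np.roll(P,-1,0)-P,axis=1)); yaw=(y1+y2)/2
go(m[0],m[1],-.030+.034,yaw)
print('reel target',m+.111*np.array([-np.sin(yaw),np.cos(yaw)]))
E
```

```text
[0.5714239  0.21341972] -0.10699479308673943 -0.09799901118039965 [0.03596019 0.03611876 0.03683359 0.03674351]
pos [0.5319 0.1957 0.0792] yaw -0.107 t 14.07 -> shift mm [np.float64(37.4), np.float64(-21.8), np.float64(75.2)] turn -0.005
reel target [0.58278115 0.32383717]
```

>>> apply_moves:
  rows:
    - {"xyz":[18,-11,0],"turn":0}
    - {"xyz":[18.5,-11,0],"turn":0}
    - {"xyz":[0,0,25],"turn":0}
    - {"xyz":[0,0,25],"turn":0}
    - {"xyz":[0,0,14],"turn":0}
    - {"xyz":[0,0,6],"turn":0}
    - {"xyz":[0,0,2],"turn":0}
    - {"xyz":[0,0,0],"turn":0}

```text
time: 15.08
tool_pos: [0.5712, 0.2137, 0.0081]
tool_rot: [-3.141, -0.001, -0.11]
contact_force: [0.1, -0.4, -0.2]
opening: 0.0403
```

>>> apply_moves:
  rows:
    - {"xyz":[0,0,1.5],"turn":0}
    - {"xyz":[0,0,1.5],"turn":0}
    - {"xyz":[0,0,0],"turn":0}

```text
time: 15.45
tool_pos: [0.5706, 0.2136, 0.0044]
tool_rot: [3.141, 0.0, -0.11]
contact_force: [0.1, 0.7, -1.0]
opening: 0.0402
```

>>> apply_moves:
  rows:
    - {"xyz":[0,0,1],"turn":0}
    - {"xyz":[0,0,1],"turn":0}
    - {"xyz":[0,0,0],"turn":0}

```text
time: 15.82
tool_pos: [0.5709, 0.2137, 0.0037]
tool_rot: [-3.141, -0.001, -0.11]
contact_force: [-3.2, -1.5, 9.2]
opening: 0.0399
```

>>> apply_moves:
  rows:
    - {"xyz":[0,0,0],"turn":0}
    - {"xyz":[0,0,0],"turn":0}
    - {"xyz":[0,0,0],"turn":0}
    - {"xyz":[0,0,-5],"turn":0}
    - {"xyz":[0,0,-25],"turn":0}
    - {"xyz":[0,0,-40],"turn":0}
    - {"xyz":[-40,-29,0],"turn":0}
    - {"xyz":[-40,-29,0],"turn":0}
    - {"xyz":[-40,-29,0],"turn":0}
    - {"xyz":[-40,-29,0],"turn":0}
  gripper: 0.7

```text
time: 17.08
tool_pos: [0.4234, 0.3475, 0.0728]
tool_rot: [-3.141, -0.001, -0.111]
contact_force: [0.5, -0.1, 0.4]
opening: 0.064
```

>>> apply_moves:
  rows:
    - {"xyz":[0,0,0],"turn":-0.17}
    - {"xyz":[0,0,0],"turn":-0.16}
    - {"xyz":[0,0,0],"turn":0}
    - {"xyz":[0,0,0],"turn":0}

```text
time: 17.58
tool_pos: [0.4246, 0.3464, 0.0725]
tool_rot: [3.142, -0.0, 0.216]
contact_force: [0.8, -0.7, -0.7]
opening: 0.064
```

```bash
python3 - <<'E'
from h import *
c=snap('fan1'); print(proj(c,(.43,.346,.012)),robot.observe()['tool_pos'],robot.observe()['tool_rot'],robot.observe()['opening'])
E
```

```text
[320.2363716  224.97977339] [0.42459054 0.34642073 0.07246488] [ 3.14157482e+00 -1.35830445e-04  2.16881951e-01] 0.06405780817066976
```

View pics/fan1.png

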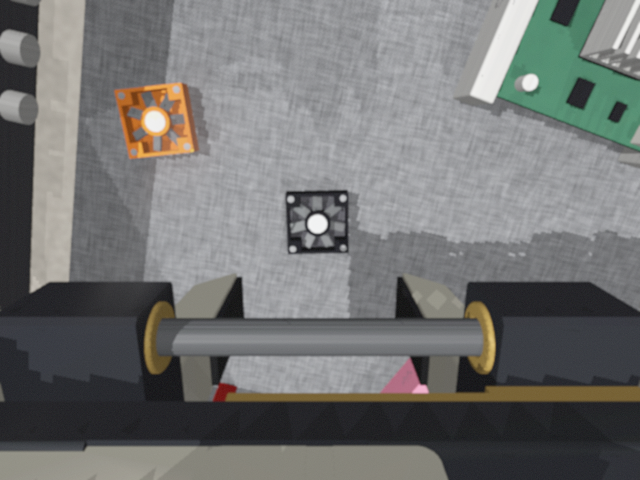

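The black fan's corners are at (286,192), (349,190), (348,252) and (288,253). The orange one, at (155,121), is left alone.

```bash
python3 - <<'E'
from h import *
c=np.load('fan1.npy',allow_pickle=True).item()
P=np.array([ray(c,p,.012)[:2] for p in [(286,192),(349,190),(348,252),(288,253)]])
v=(P[0]-P[3]+P[1]-P[2]); w=P[0]-P[1]+P[3]-P[2]; y1,y2=np.arctan2(v[1],v[0]),np.arctan2(-w[0],w[1]); m=P.mean(0)
print(m,y1,y2,np.linalg.norm(np.roll(P,-1,0)-P,axis=1)); yaw=(y1+y2)/2
go(m[0],m[1],-.032,yaw)
E
```

```text
[0.43136268 0.34798294] 0.22376360492155264 0.24144115299223143 [0.04060541 0.04196128 0.0403043  0.04136949]
pos [0.4246 0.3464 0.0725] yaw 0.217 t 17.62 -> shift mm [np.float64(6.9), np.float64(-0.1), np.float64(104.5)] turn -0.016
```

>>> apply_moves:
  rows:
    - {"xyz":[6.5,0,20],"turn":-0.02}
    - {"xyz":[0,0,35],"turn":0}
    - {"xyz":[0,0,28],"turn":0}
    - {"xyz":[0,0,13],"turn":0}
    - {"xyz":[0,0,5.5],"turn":0}
    - {"xyz":[0,0,0],"turn":0}

```text
time: 18.38
tool_pos: [0.4312, 0.3481, -0.0287]
tool_rot: [-3.141, -0.001, 0.239]
contact_force: [0.6, 0.7, 0.6]
opening: 0.0639
```

>>> apply_moves:
  rows:
    - {"xyz":[0,0,0],"turn":0}
    - {"xyz":[0,0,0],"turn":0}
    - {"xyz":[0,0,0],"turn":0}
    - {"xyz":[0,0,0],"turn":0}
    - {"xyz":[0,0,0],"turn":0}
  gripper: 0
  newtons: 10

```text
time: 19.0
tool_pos: [0.431, 0.3481, -0.0287]
tool_rot: [-3.141, -0.001, 0.24]
contact_force: [-1.1, -0.6, 5.2]
opening: 0.0399
```

>>> apply_moves:
  rows:
    - {"xyz":[0,0,-20],"turn":0}
    - {"xyz":[0,0,-45],"turn":0}
    - {"xyz":[0,0,-45],"turn":0}
    - {"xyz":[0,0,0],"turn":0.17}
    - {"xyz":[0,0,0],"turn":0.17}
    - {"xyz":[0,0,0],"turn":0}

```text
time: 19.75
tool_pos: [0.4306, 0.3478, 0.0807]
tool_rot: [3.141, 0.0, -0.099]
contact_force: [-0.6, -1.3, -0.4]
opening: 0.0397
```

```bash
python3 - <<'E'
from h import *
print(robot.observe()['opening']); go(.52,.205,.10,-.105)
E
```

```text
0.03966116836477201
pos [0.4306 0.3478 0.0807] yaw -0.099 t 19.75 -> shift mm [np.float64(103.1), np.float64(133.3), np.float64(-19.3)] turn 0.006
```

>>> apply_moves:
  rows:
    - {"xyz":[34,44,-5],"turn":0}
    - {"xyz":[34,44,-5],"turn":0}
    - {"xyz":[34,45,0],"turn":0.01}
    - {"xyz":[0,0,0],"turn":0}
    - {"xyz":[0,0,0],"turn":0}

```text
time: 20.38
tool_pos: [0.5184, 0.2055, 0.0904]
tool_rot: [3.141, 0.001, -0.109]
contact_force: [0.4, 0.7, 0.3]
opening: 0.0398
```

```bash
python3 - <<'E'
from h import *
c=snap('hold2'); print(proj(c,(.571,.2135,.059)),robot.observe()['tool_pos'],robot.observe()['tool_rot'],robot.observe()['opening'])
E
```

```text
[293.07508956 158.31548871] [0.51817526 0.20614307 0.09055279] [ 3.14149807e+00  1.02623340e-03 -1.07883023e-01] 0.040079107433532796
```

View pics/hold2.png

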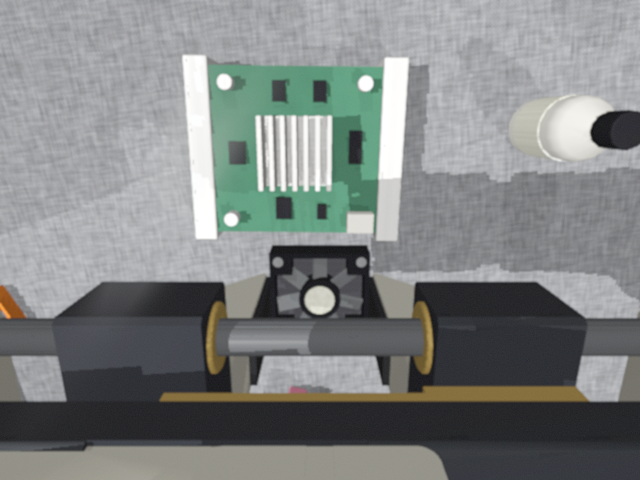

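The sink sits square on the chip with top corners (256,115), (332,115), (332,190) and (258,190). The fan is held level.

```bash
python3 - <<'E'
from h import *
c=np.load('hold2.npy',allow_pickle=True).item()
P=np.array([ray(c,p,.059)[:2] for p in [(256.5,115),(332,115),(331.5,190),(258,190)]])
v=(P[0]-P[3]+P[1]-P[2]); w=P[0]-P[1]+P[3]-P[2]; y1,y2=np.arctan2(v[1],v[0]),np.arctan2(-w[0],w[1]); m=P.mean(0)
print(m,y1,y2,np.linalg.norm(np.roll(P,-1,0)-P,axis=1)); yaw=(y1+y2)/2
go(m[0],m[1],-.0287+.059,yaw)
E
```

```text
[0.57359119 0.21236743] -0.11803258175426247 -0.10847736609762351 [0.04108539 0.04115232 0.04199954 0.04115895]
pos [0.5182 0.2061 0.0906] yaw -0.108 t 20.43 -> shift mm [np.float64(54.4), np.float64(-12.2), np.float64(60.3)] turn 0.005
```

>>> apply_moves:
  rows:
    - {"xyz":[27,-6,0],"turn":0}
    - {"xyz":[26,-6,0],"turn":0}
    - {"xyz":[0,0,20],"turn":0}
    - {"xyz":[0,0,20],"turn":0}
    - {"xyz":[0,0,10],"turn":0}
    - {"xyz":[0,0,5],"turn":0}
    - {"xyz":[0,0,2],"turn":0}
    - {"xyz":[0,0,0],"turn":0}

```text
time: 21.42
tool_pos: [0.5732, 0.2117, 0.0344]
tool_rot: [-3.141, -0.001, -0.11]
contact_force: [0.1, -0.3, -0.2]
opening: 0.0403
```

>>> apply_moves:
  rows:
    - {"xyz":[0,0,1.5],"turn":0}
    - {"xyz":[0,0,1.5],"turn":0}
    - {"xyz":[0,0,0.5],"turn":0}
    - {"xyz":[0,0,0],"turn":0}

```text
time: 21.92
tool_pos: [0.573, 0.2115, 0.0304]
tool_rot: [3.142, -0.0, -0.11]
contact_force: [-0.0, 0.1, 0.5]
opening: 0.0396
```

>>> apply_moves:
  rows:
    - {"xyz":[0,0,1],"turn":0}
    - {"xyz":[0,0,0],"turn":0}

```text
time: 22.18
tool_pos: [0.5731, 0.2115, 0.0303]
tool_rot: [-3.142, -0.001, -0.11]
contact_force: [-1.2, -1.4, 5.4]
opening: 0.0402
```

>>> apply_moves:
  rows:
    - {"xyz":[0,0,0],"turn":0}
    - {"xyz":[0,0,0],"turn":0}
    - {"xyz":[0,0,0],"turn":0}
    - {"xyz":[0,0,-5],"turn":0}
    - {"xyz":[0,0,-30],"turn":0}
    - {"xyz":[0,0,-45],"turn":0}
  gripper: 0.85

```text
time: 22.92
tool_pos: [0.572, 0.2113, 0.1092]
tool_rot: [3.14, 0.003, -0.11]
contact_force: [0.9, 0.2, 0.2]
opening: 0.078
```

>>> apply_moves:
  rows:
    - {"xyz":[25,36,0],"turn":0}
    - {"xyz":[25,36,0],"turn":0}
    - {"xyz":[25,36,0],"turn":0}
    - {"xyz":[25,36,0],"turn":0}
    - {"xyz":[25,36,0],"turn":0}
    - {"xyz":[0,0,0],"turn":0}
    - {"xyz":[0,0,0],"turn":0}

```text
time: 23.8
tool_pos: [0.6771, 0.0192, 0.1093]
tool_rot: [-3.141, 0.001, -0.111]
contact_force: [0.5, 0.8, -0.5]
opening: 0.0778
```

```bash
python3 - <<'E'
from h import *
c=snap('reel1'); print(proj(c,(.681,.019,.038)),robot.observe()['tool_pos'],robot.observe()['tool_rot'],robot.observe()['opening'])
E
```

```text
[317.39440134 223.23649635] [0.67694878 0.01976549 0.1094536 ] [-3.14130654e+00  4.71194518e-04 -1.09579538e-01] 0.07811395973007386
```

View pics/reel1.png

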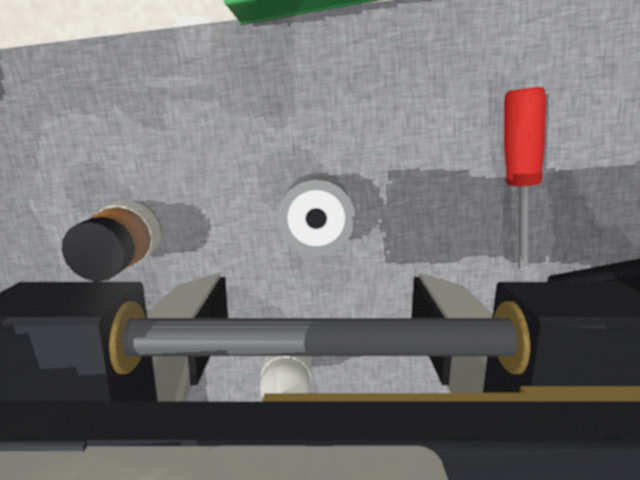

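The reel's hole is at (316,218). The jar is at left (98,248), the screwdriver at right (522,150) and the bottle behind at (286,378), all clear of the jaws.

```bash
python3 - <<'E'
from h import *
c=np.load('reel1.npy',allow_pickle=True).item()
m=ray(c,(316,218),.038); print(m,ray(c,(98,248),.06),ray(c,(286,378),.09)); go(m[0],m[1],-.024)
E
```

```text
[0.68477092 0.01953674 0.038     ] [0.68570687 0.15982776 0.06      ] [0.59799384 0.04761183 0.09      ]
pos [0.6769 0.0198 0.1095] yaw -0.11 t 23.85 -> shift mm [np.float64(7.8), np.float64(-0.6), np.float64(133.5)] turn None
```

>>> apply_moves:
  rows:
    - {"xyz":[6.5,-0.5,20],"turn":0}
    - {"xyz":[0,0,35],"turn":0}
    - {"xyz":[0,0,35],"turn":0}
    - {"xyz":[0,0,25],"turn":0}
    - {"xyz":[0,0,12],"turn":0}
    - {"xyz":[0,0,4.5],"turn":0}
    - {"xyz":[0,0,0],"turn":0}

```text
time: 24.72
tool_pos: [0.6843, 0.0188, -0.0217]
tool_rot: [3.142, -0.001, -0.11]
contact_force: [-0.4, -0.1, -0.5]
opening: 0.078
```

>>> apply_moves:
  rows:
    - {"xyz":[0,0,0],"turn":0}
    - {"xyz":[0,0,0],"turn":0}
    - {"xyz":[0,0,0],"turn":0}
    - {"xyz":[0,0,0],"turn":0}
    - {"xyz":[0,0,0],"turn":0}
  gripper: 0
  newtons: 30

```text
time: 25.35
tool_pos: [0.6842, 0.0187, -0.0216]
tool_rot: [-3.142, -0.001, -0.11]
contact_force: [-0.3, 1.3, 2.9]
opening: 0.0501
```

>>> apply_moves:
  rows:
    - {"xyz":[0,0,-20],"turn":0}
    - {"xyz":[0,0,-40],"turn":0}
    - {"xyz":[0,0,-40],"turn":0}
    - {"xyz":[0,0,-40],"turn":0}
    - {"xyz":[0,0,0],"turn":0}

```text
time: 25.98
tool_pos: [0.6863, 0.0183, 0.1231]
tool_rot: [3.142, -0.009, -0.11]
contact_force: [0.5, 0.2, -1.9]
opening: 0.0503
```

```bash
python3 - <<'E'
from h import *
print(robot.observe()['opening']); go(.583,.324)
E
```

```text
0.050339214714190464
pos [0.6863 0.0183 0.1231] yaw -0.11 t 25.98 -> shift mm [np.float64(-136.2), np.float64(-292.5), 0.0] turn None
```

>>> apply_moves:
  rows:
    - {"xyz":[-17,-36,0],"turn":0}
    - {"xyz":[-17,-37,0],"turn":0}
    - {"xyz":[-17,-36,0],"turn":0}
    - {"xyz":[-17,-37,0],"turn":0}
    - {"xyz":[-17,-36,0],"turn":0}
    - {"xyz":[-17,-37,0],"turn":0}
    - {"xyz":[-17,-36,0],"turn":0}
    - {"xyz":[-17,-37,0],"turn":0}

```text
time: 26.98
tool_pos: [0.5795, 0.3245, 0.1165]
tool_rot: [3.14, 0.002, -0.11]
contact_force: [0.3, -1.5, -1.7]
opening: 0.0502
```

>>> apply_moves:
  rows:
    - {"xyz":[0,0,0],"turn":-0.175}
    - {"xyz":[0,0,0],"turn":-0.175}
    - {"xyz":[0,0,0],"turn":-0.175}
    - {"xyz":[0,0,0],"turn":-0.175}
    - {"xyz":[0,0,0],"turn":-0.175}
    - {"xyz":[0,0,0],"turn":-0.175}
    - {"xyz":[0,0,0],"turn":-0.175}
    - {"xyz":[0,0,0],"turn":-0.175}
    - {"xyz":[0,0,0],"turn":-0.17}
    - {"xyz":[0,0,0],"turn":0}

```text
time: 28.22
tool_pos: [0.5801, 0.3234, 0.1166]
tool_rot: [-3.14, 0.001, 1.458]
contact_force: [0.2, 0.7, -1.2]
opening: 0.05
```

```bash
python3 - <<'E'
from h import *
print(robot.observe()['opening']); go(.583,.325,-.0215,1.46)
E
```

```text
0.05003503871465271
pos [0.5801 0.3234 0.1166] yaw 1.458 t 28.23 -> shift mm [np.float64(1.9), np.float64(2.7), np.float64(138.1)] turn -0.002
```

>>> apply_moves:
  rows:
    - {"xyz":[2,2.5,20],"turn":0}
    - {"xyz":[0,0,35],"turn":0}
    - {"xyz":[0,0,35],"turn":0}
    - {"xyz":[0,0,25],"turn":0}
    - {"xyz":[0,0,13],"turn":0}
    - {"xyz":[0,0,6],"turn":0}
    - {"xyz":[0,0,2.5],"turn":0}
    - {"xyz":[0,0,0],"turn":0}
    - {"xyz":[0,0,0],"turn":0}

```text
time: 29.35
tool_pos: [0.584, 0.3257, -0.0178]
tool_rot: [3.14, -0.001, 1.46]
contact_force: [-0.4, -0.4, 0.1]
opening: 0.0503
```

```bash
python3 - <<'E'
from h import *
print(robot.observe()['contact_force']); go(.583,.325,-.0215,1.46)
E
```

```text
[-0.42417599 -0.37168011  0.05887951]
pos [ 0.584   0.3257 -0.0178] yaw 1.46 t 29.35 -> shift mm [np.float64(-0.9), np.float64(-0.9), np.float64(3.7)] turn -0.0
```

>>> apply_moves:
  rows:
    - {"xyz":[0,0,1],"turn":0}
    - {"xyz":[0,0,1],"turn":0}
    - {"xyz":[0,0,1],"turn":0}
    - {"xyz":[0,0,0],"turn":0}

```text
time: 29.85
tool_pos: [0.5836, 0.3255, -0.0215]
tool_rot: [3.142, 0.0, 1.46]
contact_force: [-0.9, -1.2, -0.3]
opening: 0.0503
```

Now at grasp height. I release, rise well clear and check everything.

>>> apply_moves:
  rows:
    - {"xyz":[0,0,1],"turn":0}
    - {"xyz":[0,0,0],"turn":0}
    - {"xyz":[0,0,0],"turn":0}
    - {"xyz":[0,0,0],"turn":0}
    - {"xyz":[0,0,-20],"turn":0}
    - {"xyz":[0,0,-45],"turn":0}
    - {"xyz":[0,0,-50],"turn":0}
    - {"xyz":[0,0,-50],"turn":0}
    - {"xyz":[0,0,-40],"turn":0}
    - {"xyz":[0,0,0],"turn":0}
  gripper: 0.9

```text
time: 31.1
tool_pos: [0.5855, 0.3264, 0.1886]
tool_rot: [3.133, -0.005, 1.46]
contact_force: [0.2, -0.7, -0.1]
opening: 0.0824
```

>>> apply_moves:
  rows:
    - {"xyz":[-40,40,0],"turn":0}
    - {"xyz":[-40,40,0],"turn":0}
    - {"xyz":[-40,40,0],"turn":0}
    - {"xyz":[-40,0,0],"turn":0}
    - {"xyz":[0,0,0],"turn":0}

```text
time: 31.72
tool_pos: [0.685, 0.1497, 0.1819]
tool_rot: [-3.14, 0.001, 1.455]
contact_force: [0.4, 1.4, 0.5]
opening: 0.0824
```

```bash
python3 - <<'E'
from h import *
t=cam('top');s=cam('side');w=snap('fin'); np.save('topF.npy',t,allow_pickle=True)
print(robot.observe()['tool_pos'])
a=cv2.resize(t['frame'][130:290,150:520],(740,320),interpolation=2); x,y=236,245
b=cv2.resize(s['frame'][y-75:y+75,x-90:x+230],(512,240)); wv=cv2.resize(w['frame'],(228,240))
cv2.imwrite('pics/fin2.png',np.vstack([a,np.hstack([b,wv])]))
E
```

```text
[0.68478055 0.15409182 0.1825438 ]
```

View pics/fin2.png

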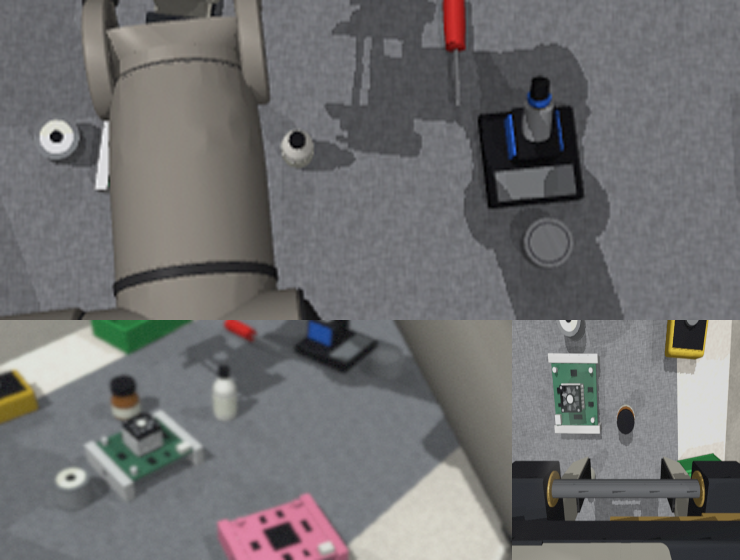

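The top view shows the reel left of the holder at (178,198.5) and the tin in front of the stand at (424,251), both in full-frame pixels. The side and wrist views show the fan on the sink on the chip, with the bottle and jar upright. I finish with numbers.

```bash
python3 - <<'E'
from h import *
t=np.load('topF.npy',allow_pickle=True).item()
def fr(p,o,y): d=p[:2]-o; return (np.array([[np.cos(y),np.sin(y)],[-np.sin(y),np.cos(y)]])@d).round(4)
print('reel',fr(ray(t,(178,198.5),.038),np.array([.5695,.2138]),-.108))
print('tin',fr(ray(t,(424,251),.028),np.array([.558,-.214]),.095))
w=np.load('fin.npy',allow_pickle=True).item()
hsv=cv2.cvtColor(w['frame'],cv2.COLOR_BGR2HSV); m=cv2.inRange(hsv,(60,70,30),(95,255,220)); m[240:]=0; m[:,300:]=0
m=cv2.morphologyEx(m,cv2.MORPH_CLOSE,np.ones((9,9)))
r=cv2.minAreaRect(max(cv2.findContours(m,0,2)[0],key=cv2.contourArea)); P=np.array([ray(w,q,.03)[:2] for q in cv2.boxPoints(r)]); print('board',P.mean(0),np.linalg.norm(np.roll(P,-1,0)-P,axis=1))
cv2.imwrite('pics/fan_f.png',cv2.resize(w['frame'][60:240,60:260],(800,600) if 0 else (660,594),interpolation=2))
E
```

```text
reel [-0.0011  0.1126]
tin [-0.0998 -0.0045]
board [0.56846961 0.21311431] [0.10535735 0.10181637 0.11399376 0.10265325]
```

View pics/fan_f.png

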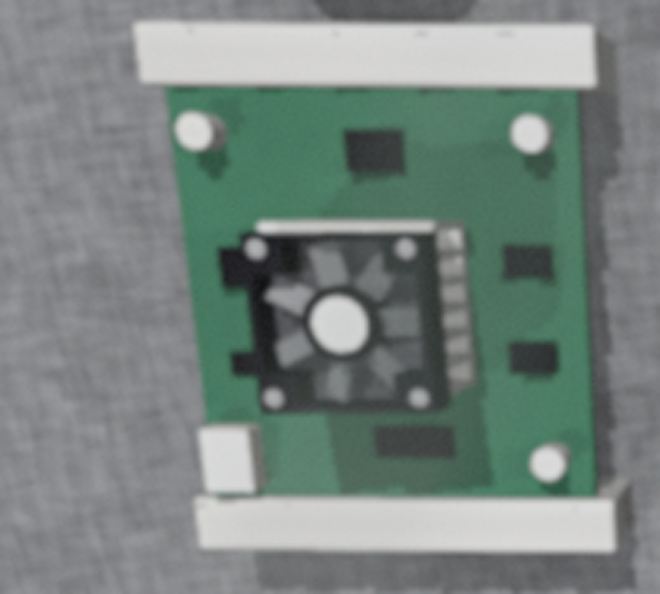

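The fan sits square, with corners (240,235), (437,235), (450,408) and (262,412) in the crop and its hub at (340,323). I check its position and hand in.

```bash
python3 - <<'E'
from h import *
w=np.load('fin.npy',allow_pickle=True).item()
P=[ray(w,(60+x/3.3,60+y/3.3),.071)[:2] for x,y in [(240,235),(437,235),(450,408),(262,412)]]
print('fan',np.mean(P,0),'sink target .5709 .2137'); s=robot.observe(); print(s['qvel'].round(3),s['contact_force'])
print(robot.hand_in())
E
```

```text
fan [0.57413097 0.20953464] sink target .5709 .2137
[ 0.017 -0.    -0.004 -0.001 -0.001 -0.001] [ 0.25741862 -0.08311814 -0.33743796]
the job is handed in; nothing more can be done
None
```

The job is handed in with all four things placed, and every one measured inside its limit in the last pictures. Handing in gave no verdict.

| Item | Last check | Allowed |
|---|---|---|
| Heat sink on the chip | released at (0.571, 0.214), against a chip centre of about (0.570, 0.214); square in the view before the fan went on | centre within 10 mm |
| Fan on the sink | about 5 mm off where the sink was released, and square | centre within 10 mm |
| Reel, in the holder's frame | (-1, 113) mm | x ±15 mm, y 96 to 126 mm |
| Tin, in the stand's frame | (-100, -4.5) mm | x -118 to -88 mm, y ±15 mm |

- **Fingertip height:** the gripper's real fingertips sit about 34 mm above the reported tool position. The first try at the tin closed above its lid. While feeling for the true height I pressed on the lid with up to 45 N. The tin did not move, and I used the corrected height from then on.
- **Camera disagreement:** the wrist and top cameras differed by 2 to 5 mm in x. I moved the wrist camera's assumed height up 7 mm and steered between the two.
- **Bystanders:** the bottle and jar stood upright, and the screwdriver looked untouched in the last pictures. I did not measure their positions again.
- **Pictures:** I viewed 15, one over the budget of 14.

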